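Lay out the dental tray and turn the rinsed pot mouth-up

TASK

Get the dental unit ready for the next patient: slide the red lock all the way to its open end and then pull the dark steel tray fully out by its black handle. Turn the square white pot, which was left to drain mouth-down, the right way up and stand it mouth-up on the green mat of the tray; set it down, do not drop it, and let go of everything. Leave the bowl, the bottle and the jar where they stand.

Things in the scene. Friction and masses are not known exactly. Their poses are not given: they have to be found in the camera images.
- unit: purple dental unit fixed on the table, 240 deep, 280 wide, 80 high at its front, 135 high from 100 behind the front backwards (165 with the handpieces). Origin on the table under the middle of the front face; x points from the face back into the unit (away from the robot), y along the face to the left, z up. Place and yaw vary; it carries the tray and the lock.
- tray (a joint): how far the dark steel tray is pulled out of the unit's front, m: 0 home, 0.14 fully out (end stop). It moves along the unit's -x, about 2 N of friction, stays where left. Tray 220 wide, top 30 above the table, front edge 90 before the unit's face when home; a steel lug (top at 52) stands on it at unit y +75, 12 before the face at home. The closed lock stops it within 12 mm.
- tray_handle (a point): a point on the black handle plate that stands up from the tray near its front edge: plate 10 thick (unit x), 50 wide (unit y), from 30 to 80 above the table, so it can be pinched across x from above; the point is on its middle at 70 above the table, 75 before the unit's face when the tray is home. Axes as the unit's.
- tray_mat (a point): centre of the top of the green mat on the tray, 110 x 110, 32 above the table. With the tray fully out the mat lies 105 before the unit's face and 110 behind the handle plate. Axes as the unit's.
- lock (a joint): position of the red lock slide on the unit's top front edge, m: near 0 closed, 0.04 fully open (end stop); the tray is free from about 0.025. It moves along the unit's +y with about 1.5 N of friction and stays where left. Closed, its tongue hangs before the tray's lug, 36 before the unit's face.
- lock_grip (a point): a point on the red grip of the lock: an upright fin 12 thick (unit y), 26 long (unit x), from 89 to 125 above the table; the point is on its middle at 115 above the table, 6 behind the unit's front face and 75 to the left (+y) of its middle when the lock is closed. Axes as the unit's.
- pot: square white plastic pot, straight flat sides, 50 x 50 outside, 62 high, wall 3, about 0.09 kg, a blue band next to the mouth. Origin at the centre of the mouth plane, z from the mouth to the closed bottom, x and y square to the side faces: it starts mouth-down on the table (z up), left or right of the tray, and must end with z down. Lying on a side face it stays put.
- pot_bottom (a point): centre of the outside of the pot's closed bottom, 62 along the pot's z from the mouth; axes as the pot's.
- bowl: small steel bowl, 100 wide, 45 high, loose; origin at the centre of its underside. It stands on the other side of the tray from the pot. Bystander.
- bottle: amber bottle, 60 wide, 150 high, loose, at the left rear; origin at the centre of its underside. Bystander.
- jar: white jar with a blue cap, 64 wide, 65 high, loose, at the right rear; origin at the centre of its underside. Bystander.
There are look-alikes about, which are no part of the job. Of the things that look like the pot, take the one that is nearest to the robot's base at the start.

How it is judged (in metres and radians):
On the way, in this order (a step that is already met when the one before it is completed fails the run):
1. the lock is slid open (30 mm or more) (value of joint lock above 0.03 m), for 0.1 s.
2. the tray is pulled out (125 mm or more of its 140) (value of joint tray above 0.125 m), for 0.1 s.
3. the pot stands mouth-up on the green mat (angle between pot's own z axis and vertical above 3 rad and x of pot_bottom in the frame of tray_mat between -0.035 and 0.035 m and y of pot_bottom in the frame of tray_mat between -0.035 and 0.035 m and z of pot_bottom in the frame of tray_mat between -0.006 and 0.006 m), for 0.2 s.
At the end, for the whole second after the job is handed in: The lock is open by 30 mm or more, the tray is out by 125 mm or more, and the pot stands at rest, mouth-up within 8 degrees, its bottom on the green mat with its centre within 35 mm of the mat's centre along each side of the mat, let go (all of step 3 and value of joint lock above 0.03 m and value of joint tray above 0.125 m and linear speed of pot below 0.02 m/s and angular speed of pot below 0.2 rad/s); the robot touches nothing.
It fails at once if the steel bowl is shifted by more than 30 mm or tipped (distance of bowl from where it was at the start of the episode above 0.03 m or angle between bowl's own z axis and vertical above 0.35 rad).
It fails at once if the amber bottle is shifted by more than 30 mm or tipped (distance of bottle from where it was at the start of the episode above 0.03 m or angle between bottle's own z axis and vertical above 0.35 rad).
It fails at once if the white jar is shifted by more than 30 mm or tipped (distance of jar from where it was at the start of the episode above 0.03 m or angle between jar's own z axis and vertical above 0.35 rad).
It fails at once if the pot is dropped or thrown (it moves faster than 0.7 m/s with no finger on it) (linear speed of pot above 0.7 m/s and contact force between the fingers and pot below 0.05 N).
It also fails if it takes over 67 s, if anything falls off the work surface, if the arm or the gripper's body presses on something with over 40 N, if the wrist force passes 120 N, or if a joint passes its speed limit or range.

ROBOT

A 6-joint arm with a two-finger parallel gripper is mounted at the origin on the work surface. World frame = base frame: x ahead of the robot, y to its left, z up, the work surface at z = 0. Lengths are in mm, angles in rad, forces in N, time in s.
With the tool pointing down it reaches from about 275 to 750 mm from the base axis. Payload 10.2 kg.
Tool frame: the origin (TCP) lies at the very end of the fingers, on their centre line; the grasp point (between the pads) lies 19 mm behind it; z points along the fingers, y is the line along which they close (so a half turn about z gives the same grasp; the last joint's range is limited). The gripper opens to 85 mm and grips with 20 to 120 N. Pads are 22 mm wide; open, the fingers measure 114 mm over their backs; the gripper's body (76 mm by 85 mm) begins 54 mm behind the grasp point. The pads swing forward as they close: fully open they stand 13 mm farther back than shut.
Start: joints at [1.041, 0.313, 1.498, -0, 1.331, -0.223], TCP at [158.568, 500.487, 231.294] pointing down, gripper open.
Joint ranges: [-2.94, 2.94], [-0.97, 2.17], [0.19, 2.56], [-1.23, 4.37], [0.02, 3.11], [-2.88, 2.88]. Speed limits (rad/s): [2.39, 2.39, 3.01, 3.14, 3.14, 3.14].

INTERFACE

Orientations are given as a unit quaternion [w, x, y, z].
In Python, from rig import ctrl gives the robot as it stands.
- The arm moves only by the shell command python3 -m inch 'ROWS' [OPENING] [FORCE]. ROWS is text: rows parted by semicolons, each of 6 numbers parted by spaces: the shift along the tool's x, y, z in mm, then the turn, a rotation vector about the tool's x, y, z in units of 6 degrees (1.0 is 6 degrees). A call has exactly 10 rows; each row shifts and turns the commanded pose from where the row before left it, along the tool's axes as they then stand; what a row does not reach is not made up. A row lasts 1/12 s, in which the tool goes at most 41.7 mm and 7.16 degrees, less where a joint would pass 70% of its speed; a pose out of reach is approached as far as the arm can. A call with a gripper value outside its range is refused whole. OPENING is the opening, from 0 (shut) to 1 (fully open), set as the call begins (- or left out, the last holds). The fingers move at their own pace and stop on an object; FORCE is the grip in N (left out, the last holds). Time passes only in rows, so rows that do not move let the fingers close, or fill a call up. It gives the time, the measured TCP pose, the force, the opening and the grip force at its end, in the units of the state.
- ctrl.sense(): the state, without advancing time (a new reading comes with each control period).
- ctrl.capture(name): name is "side" or "top" or "wrist"; returns a dict with "image" (420x560x3 uint8, red, green, blue), "intrinsics" (3x3 intrinsics, pixels), "rvec" (rotation vector, rad) and "tvec" (3), from world to camera coordinates, as OpenCV has them. Camera axes: x right, y down, z forward; pixel columns grow to the right and rows downward; lengths in mm; the calibration is good to about 2 mm. A picture is of the moment at which its call begins. There is no depth.
- ctrl.finish_job(): hands the job in; it is judged then, once.
The state is a dict: "time_s": time; "joints": joint angles; "dq": joint speeds; "tau": joint torques, N m; "eef_pos": TCP position; "ee_rot": TCP orientation; "force": force on the tool from outside, world axes, zero at the start; "wrist_torque": the same for the moment, N m; "grip_width": opening from 0.0 (shut) to 1.0 (fully open); "grip_force": force on a finger pad.
Only numpy, scipy, OpenCV 4.12 (cv2) and the standard library are available. Lean on these libraries where they do the work, as an engineer would, in place of code of your own. Each camera call takes 0.05 s, during which the arm holds its last target. There are 200 camera calls.

## Working session

There is one attempt and no reset: what is moved stays moved. The work goes in short steps, Python scripts to look and compute and a shell command to move; the robot and the scene stay as the last step left them, time stands still between calls to the robot, and variables do not carry over. Pictures are saved under pics/ and viewed, at most 14 in all, crops included, and the job is handed in when it is done.

```bash
ls; mkdir -p pics
python3 - <<'E'
from rig import ctrl
import cv2,pickle
d={}
for n in ("top","side"):
    c=ctrl.capture(n); d[n]=c; cv2.imwrite(f"pics/{n}0.png",c["image"][:,:,::-1])
pickle.dump(d,open("c0.pkl","wb"))
s=ctrl.sense(); print(s["eef_pos"],s["ee_rot"],s["time_s"])
for n in d: 
    import numpy as np
    R=cv2.Rodrigues(np.array(d[n]["rvec"]))[0]; print(n,-R.T@np.array(d[n]["tvec"]).ravel(),R[2])
E
```

```text
pics
[158.45300287 500.28725257 230.80897595] [-2.16065606e-04  1.52796428e-01  9.88257522e-01 -5.24356629e-04] 0.1
top [ 279.64660835   53.06577705 1623.77957351] [ 0.19823964  0.01270999 -0.98007117]
side [  67.32147488 -710.30902343  671.09488699] [ 0.47676146  0.69476245 -0.53851987]
```

View pics/top0.png

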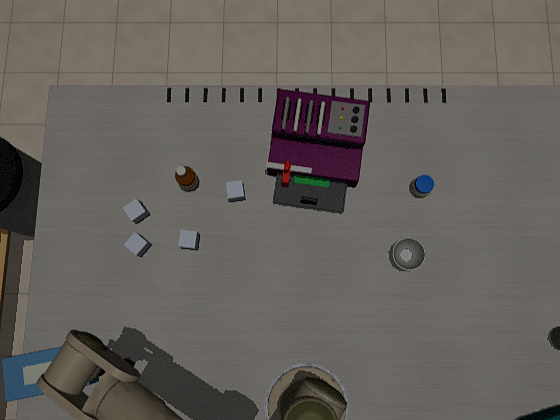

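View pics/side0.png

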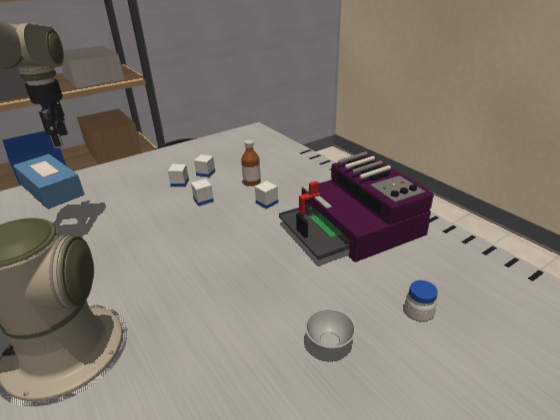

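The top view shows four white pot-like blocks at (235,190), (188,240), (136,210) and (137,244), with the unit at about (318,140), the red lock at (286,172), the handle at (309,201), the bowl at (408,254), the bottle at (187,178) and the jar at (424,186). The side view shows the same things. I'll measure them all.

```bash
cat > h.py <<'E'
import cv2,numpy as np,pickle
from scipy.spatial.transform import Rotation as Ro
def ray(c,uv,z):
    K=np.array(c["intrinsics"]);R=cv2.Rodrigues(np.array(c["rvec"]))[0];t=np.array(c["tvec"]).ravel()
    uv=np.atleast_2d(uv).astype(float);d=(np.linalg.inv(K)@np.c_[uv,np.ones(len(uv))].T).T@R
    o=-R.T@t; return o+d*((z-o[2])/d[:,2])[:,None]
def proj(c,P):
    return cv2.projectPoints(np.atleast_2d(np.array(P,float)),np.array(c["rvec"],float),np.array(c["tvec"],float),np.array(c["intrinsics"]),None)[0].reshape(-1,2)
def blobs(m,amin=30):
    cs,_=cv2.findContours(m.astype(np.uint8),cv2.RETR_EXTERNAL,cv2.CHAIN_APPROX_NONE)
    return [k.reshape(-1,2) for k in cs if cv2.contourArea(k)>amin]
def hsv(c): return cv2.cvtColor(c["image"],cv2.COLOR_RGB2HSV).astype(int)
E
python3 - <<'E'
from h import *
d=pickle.load(open("c0.pkl","rb"));c=d["top"];H=hsv(c);h,s,v=H[...,0],H[...,1],H[...,2]
for k in blobs((v>140)&(s<70),60):
    x=k.mean(0)
    if not(100<x[0]<450 and 100<x[1]<280):continue
    P=ray(c,k,62)[:,:2];r=cv2.minAreaRect(P.astype(np.float32));print("white",x.round(),np.round(r[0]),np.round(r[1]),round(r[2],1),"dist",np.linalg.norm(r[0]).round())
for n in d:
  c=d[n];H=hsv(c);h,s,v=H[...,0],H[...,1],H[...,2]
  for k in blobs((s>150)&(v>90)&((h<6)|(h>174)),6): print(n,"red",k.mean(0).round(1),k.min(0),k.max(0))
c=d["top"];H=hsv(c);h,s,v=H[...,0],H[...,1],H[...,2]
k=max(blobs((h>135)&(h<165)&(s>100)&(v>30)),key=len)
ap=cv2.approxPolyDP(k.reshape(-1,1,2),4,True).reshape(-1,2);print("unit px",ap.tolist());print(ray(c,ap,80).round())
k=max(blobs((v<75)&(s<60)&(np.arange(560)[None]>260)&(np.arange(560)[None]<370)&(np.arange(420)[:,None]>160)&(np.arange(420)[:,None]<220)),key=len)
ap=cv2.approxPolyDP(k.reshape(-1,1,2),3,True).reshape(-1,2);print("tray px",ap.tolist());print(ray(c,ap,30).round())
im=c["image"][80:225,120:375,::-1];cv2.imwrite("pics/crop0.png",cv2.resize(im,None,fx=3.1,fy=3.1,interpolation=cv2.INTER_CUBIC))
E
```

```text
top red [286.4 171.2] [282 161] [290 182]
side red [308.1 196.2] [299 181] [319 213]
unit px [[279, 90], [273, 130], [281, 132], [282, 102], [288, 96], [291, 109], [283, 132], [293, 134], [294, 103], [300, 97], [303, 106], [295, 134], [306, 136], [305, 107], [312, 99], [308, 135], [316, 137], [317, 107], [323, 100], [326, 112], [319, 137], [364, 141], [368, 101]]
[[ 948.   84.   80.]
 [ 817.  101.   80.]
 [ 811.   76.   80.]
 [ 908.   74.   80.]
 [ 928.   55.   80.]
 [ 886.   46.   80.]
 [ 811.   70.   80.]
 [ 804.   39.   80.]
 [ 905.   37.   80.]
 [ 925.   18.   80.]
 [ 895.    9.   80.]
 [ 804.   33.   80.]
 [ 798.   -0.   80.]
 [ 892.    3.   80.]
 [ 919.  -19.   80.]
 [ 801.   -7.   80.]
 [ 795.  -31.   80.]
 [ 892.  -35.   80.]
 [ 915.  -53.   80.]
 [ 876.  -62.   80.]
 [ 795.  -40.   80.]
 [ 783. -177.   80.]
 [ 912. -193.   80.]]
tray px [[273, 176], [273, 203], [343, 211], [349, 186], [346, 182], [336, 183], [332, 179], [328, 188], [297, 185], [290, 174], [289, 185], [283, 187], [281, 175]]
[[ 684.  101.   30.]
 [ 598.  100.   30.]
 [ 574. -115.   30.]
 [ 653. -135.   30.]
 [ 666. -126.   30.]
 [ 663.  -95.   30.]
 [ 675.  -83.   30.]
 [ 647.  -70.   30.]
 [ 656.   26.   30.]
 [ 691.   48.   30.]
 [ 656.   51.   30.]
 [ 649.   70.   30.]
 [ 687.   76.   30.]]
```

View pics/crop0.png

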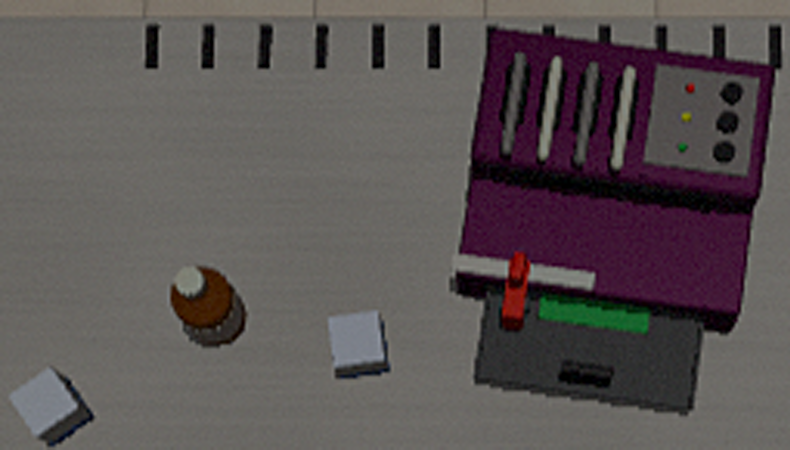

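The crop shows the red grip at crop (519,265), the handle at (586,373), the green mat strip behind it, and one candidate at (357,343). Next: segment the white blocks and refine the unit pose.

Run:
```python
from h import *
d=pickle.load(open("c0.pkl","rb"));c=d["top"];H=hsv(c);h,s,v=H[...,0],H[...,1],H[...,2]
print(c["image"][190,233],c["image"][238,188],c["image"][215,210])
I=c["image"].astype(int)
for k in blobs((I[...,2]>I[...,0]+5)&(v>130),60):
    x=k.mean(0)
    if not(100<x[0]<260 and 150<x[1]<280):continue
    P=ray(c,k,62)[:,:2];r=cv2.minAreaRect(P.astype(np.float32));print("white",x.round(),np.round(r[0]),np.round(r[1]),round(r[2],1),"dist",np.linalg.norm(r[0]).round())
# check model
y=np.array([.111,.994]);x=np.array([.994,-.111]);o=np.array([675.5,-17.5])
def W(a,b,z): return [*(o+a*x+b*y),z]
for n in d: print(n,proj(d[n],[W(6,75,125),W(-75,0,80),W(0,140,80),W(0,-140,80),W(-90,110,30),W(-90,-110,30)]).round(1).tolist())
im=d["side"]["image"][140:260,150:370,::-1];cv2.imwrite("pics/crop1.png",cv2.resize(im,None,fx=3.6,fy=3.6,interpolation=cv2.INTER_CUBIC))
```

```text
[123 129 138] [126 130 140] [104 106 100]
white [135. 243.] [468. 510.] [48. 48.] 50.6 dist 692.0
white [187. 238.] [483. 355.] [48. 48.] 84.5 dist 600.0
white [133. 209.] [572. 521.] [47. 48.] 36.0 dist 773.0
white [235. 189.] [636. 217.] [48. 48.] 9.2 dist 672.0
top [[287.3, 166.2], [309.1, 199.0], [265.7, 169.7], [358.1, 180.0], [272.4, 203.0], [343.6, 211.2]]
side [[313.3, 182.8], [302.2, 217.7], [299.5, 187.6], [358.5, 236.2], [278.0, 215.4], [320.1, 257.6]]
```

View pics/crop1.png

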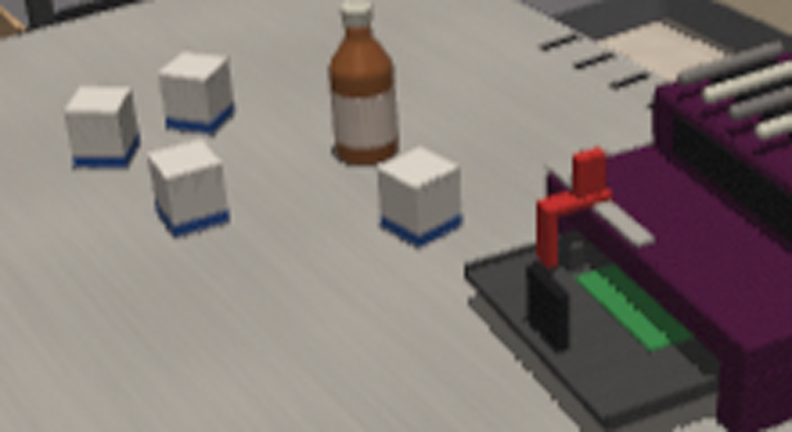

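Four candidates have the blue band down: top px (187,238) at 600 mm from the base, (235,189) at 672, (135,243) at 692 and (133,209) at 773. The crop shows the nearest one at crop (190,190), standing mouth-down, so I'm taking that one: centre (483,355), side normals at -5.5°. The unit model projects well onto both views: face middle (675.5,-17.5), yaw -6.4°. First, the lock.

```bash
cat > go.py <<'E'
# go.py x y z heading_of_tool_y_deg tilt_deg(+ points to tool x) [g: xyz is grasp point]
import sys;from h import *;from rig import ctrl
a=sys.argv;x,y,z,ps,ti=map(float,a[1:6]);s=ctrl.sense();q=s["ee_rot"]
R=Ro.from_quat([q[1],q[2],q[3],q[0]]);p=np.radians(ps)
B=np.c_[[-np.sin(p),np.cos(p),0],[np.cos(p),np.sin(p),0],[0,0,-1]]
T=Ro.from_matrix(B)*Ro.from_euler('y',ti,degrees=True)
t=np.array([x,y,z]);
if len(a)>6: t=t+19*T.as_matrix()[:,2]
d=t-s["eef_pos"];np.set_printoptions(suppress=True,precision=2)
print("t",round(s["time_s"],2),"pos",s["eef_pos"],"J",np.array(s["joints"]),"F",np.array(s["force"]),"w",round(s["grip_width"],3))
print("shift now-frame",R.inv().apply(d),"target-frame",T.inv().apply(d),"turn(6deg)",np.degrees((R.inv()*T).as_rotvec())/6)
E
python3 go.py 690 56 180 83.6 0
```

```text
t 0.1 pos [158.45 500.29 230.81] J [ 1.04  0.31  1.5   0.    1.33 -0.22] F [ 0.68 -0.17 -0.47] w 1.001
shift now-frame [-640.92 -262.96   50.93] target-frame [-577.76 -382.27   50.81] turn(6deg) [-0.01 -0.   -1.86]
```

```bash
python3 -m inch '0 0 0 0 0 -0.93;0 0 0 0 0 -0.93;-29 -19 0 0 0 0;-29 -19 0 0 0 0;-29 -19 0 0 0 0;-29 -19 0 0 0 0;-29 -19 0 0 0 0;-29 -19 0 0 0 0;-29 -19 0 0 0 0;-29 -19 0 0 0 0' 0.6 40
python3 -m inch '-29 -19 0 0 0 0;-29 -19 0 0 0 0;-29 -19 0 0 0 0;-29 -19 0 0 0 0;-29 -19 0 0 0 0;-29 -19 0 0 0 0;-29 -19 0 0 0 0;-29 -19 0 0 0 0;-29 -19 0 0 0 0;-29 -19 0 0 0 0'
python3 go.py 690 56 180 83.6 0
```

```text
time_s: 0.93
eef_pos: [373.1, 322.1, 231.1]
ee_rot: [-0.0, 0.056, 0.998, -0.0]
force: [0.1, 1.6, -0.3]
grip_width: 0.602
grip_force: 0.0
time_s: 1.77
eef_pos: [640.0, 101.0, 230.8]
ee_rot: [-0.0, 0.056, 0.998, 0.0]
force: [0.7, 1.2, 0.5]
grip_width: 0.604
grip_force: 0.0
t 1.77 pos [640.02 100.96 230.82] J [-0.02  0.6   1.08  0.    1.47 -1.48] F [0.69 1.24 0.5 ] w 0.604
shift now-frame [-54.75 -39.08  50.77] target-frame [-54.69 -39.11  50.82] turn(6deg) [-0.   -0.01 -0.  ]
```

```bash
python3 -m inch '-27 -19.5 0 0 0 0;-27.5 -19.5 0 0 0 0;0 0 25 0 0 0;0 0 25 0 0 0;0 0 0 0 0 0;0 0 0 0 0 0;0 0 0 0 0 0;0 0 0 0 0 0;0 0 0 0 0 0;0 0 0 0 0 0'
python3 go.py 690 56 98 83.6 0
python3 - <<'E'
from h import *;from rig import ctrl
c=ctrl.capture("wrist");d=ctrl.capture("side")
cv2.imwrite("pics/w1.png",np.hstack([c["image"][60:,60:500],d["image"][130:270,230:400].repeat(2,0).repeat(2,1)[:360] if 0 else cv2.resize(d["image"][120:260,240:400],(360,360))])[:,:,::-1])
E
```

```text
time_s: 2.6
eef_pos: [689.1, 57.6, 182.5]
ee_rot: [0.001, 0.056, 0.998, -0.0]
force: [-0.8, -0.5, 0.2]
grip_width: 0.598
grip_force: 0.0
t 2.6 pos [689.06  57.6  182.48] J [-0.09  0.73  0.97 -0.    1.44 -1.54] F [-0.75 -0.49  0.17] w 0.598
shift now-frame [-0.97 -1.48 84.48] target-frame [-1.11 -1.48 84.48] turn(6deg) [-0.    0.02 -0.  ]
```

View pics/w1.png

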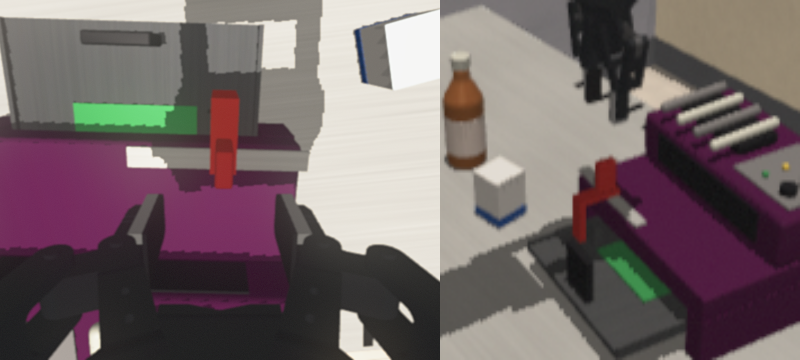

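The left panel (wrist view) shows the red fin at (225,160), centred between the fingers. Descend, pinch and slide along tool y (unit +y).

```bash
python3 -m inch '-1 -1 20 0 0 0;0 0 20 0 0 0;0 0 20 0 0 0;0 0 14 0 0 0;0 0 8 0 0 0;0 0 0 0 0 0;0 0 0 0 0 0;0 0 0 0 0 0;0 0 0 0 0 0;0 0 0 0 0 0'
python3 -m inch '0 0 0 0 0 0;0 0 0 0 0 0;0 0 0 0 0 0;0 0 0 0 0 0;0 0 0 0 0 0;0 0 0 0 0 0;0 0 0 0 0 0;0 0 0 0 0 0;0 0 0 0 0 0;0 0 0 0 0 0' 0 40
python3 go.py 694.4 96 98 83.6 0
```

```text
time_s: 3.53
eef_pos: [690.1, 56.3, 100.3]
ee_rot: [0.001, 0.056, 0.998, -0.0]
force: [-0.1, 0.8, -0.0]
grip_width: 0.598
grip_force: 0.0
time_s: 4.37
eef_pos: [689.8, 56.5, 99.6]
ee_rot: [0.0, 0.056, 0.998, 0.0]
force: [-2.0, 3.2, 5.4]
grip_width: 0.129
grip_force: 42.2
t 4.37 pos [689.8   56.51  99.59] J [-0.09  0.8   1.07  0.    1.27 -1.55] F [-2.01  3.21  5.35] w 0.129
shift now-frame [-0.15 39.76  1.6 ] target-frame [-0.17 39.76  1.59] turn(6deg) [ 0.  0. -0.]
```

```bash
python3 -m inch '0 5 0 0 0 0;0 5 0 0 0 0;0 5 0 0 0 0;0 5 0 0 0 0;0 5 0 0 0 0;0 5 0 0 0 0;0 5 0 0 0 0;0 5 0 0 0 0;0 2 0 0 0 0;0 0 0 0 0 0'
python3 go.py 694.4 96 98 83.6 0
```

```text
time_s: 5.2
eef_pos: [695.2, 96.4, 99.5]
ee_rot: [0.001, 0.056, 0.998, -0.002]
force: [3.5, -10.2, 3.6]
grip_width: 0.138
grip_force: 41.8
t 5.2 pos [695.21  96.41  99.48] J [-0.03  0.82  1.03 -0.    1.29 -1.48] F [  3.52 -10.23   3.55] w 0.138
shift now-frame [ 0.76 -0.5   1.48] target-frame [ 0.76 -0.5   1.48] turn(6deg) [-0.03  0.02 -0.01]
```

```bash
python3 -m inch '0 -2 0 0 0 0;0 0 0 0 0 0;0 0 0 0 0 0;0 0 0 0 0 0;0 0 -20 0 0 0;0 0 -25 0 0 0;0 0 -25 0 0 0;0 0 -15 0 0 0;0 0 0 0 0 0;0 0 0 0 0 0' 0.6
python3 go.py 601 -9 150 -6.4 0
```

```text
time_s: 6.03
eef_pos: [694.2, 96.5, 184.2]
ee_rot: [0.0, 0.056, 0.998, 0.0]
force: [-0.1, -0.4, -1.0]
grip_width: 0.603
grip_force: 0.0
t 6.03 pos [694.16  96.46 184.16] J [-0.03  0.75  0.93  0.    1.46 -1.49] F [-0.08 -0.41 -1.01] w 0.603
shift now-frame [  80.86 -115.17   34.12] target-frame [-115.18  -80.83   34.16] turn(6deg) [ 0.  0. 15.]
```

Then look again with the wrist camera to refine the handle position.

```bash
python3 -m inch '20 -29 0 0 0 0;20 -29 0 0 0 0;20 -29 0 0 0 0;21 -28 0 0 0 0;0 0 6 0 0 1;0 0 6 0 0 1;0 0 6 0 0 1;0 0 6 0 0 1;0 0 6 0 0 1;0 0 4 0 0 1'
python3 -m inch '0 0 0 0 0 1;0 0 0 0 0 1;0 0 0 0 0 1;0 0 0 0 0 1;0 0 0 0 0 1;0 0 0 0 0 1;0 0 0 0 0 1;0 0 0 0 0 1;0 0 0 0 0 1;0 0 0 0 0 0'
python3 go.py 601 -9 48 -6.4 0
python3 - <<'E'
from h import *;from rig import ctrl
c=ctrl.capture("wrist");d=ctrl.capture("side")
cv2.imwrite("pics/w2.png",np.hstack([c["image"][:,60:500],cv2.resize(d["image"][120:260,240:400],(360,420))])[:,:,::-1])
y=np.array([.111,.994]);x=np.array([.994,-.111]);o=np.array([675.5,-17.5])
print(proj(c,[[*(o-75*x+b*y+e*x),80] for b in(-25,25) for e in (-5,5)]).round()-[60,0])
E
```

```text
time_s: 6.87
eef_pos: [599.8, -8.8, 147.7]
ee_rot: [-0.002, 0.364, 0.931, -0.0]
force: [-1.3, 0.0, 0.6]
grip_width: 0.598
grip_force: 0.0
time_s: 7.7
eef_pos: [600.0, -8.8, 148.5]
ee_rot: [-0.001, 0.747, 0.665, -0.001]
force: [0.5, 0.6, -0.4]
grip_width: 0.601
grip_force: 0.0
t 7.7 pos [600.03  -8.82 148.46] J [-0.21  0.55  1.37  0.    1.23 -0.09] F [ 0.53  0.56 -0.4 ] w 0.601
shift now-frame [ -0.1    1.31 100.46] target-frame [ -0.07   0.99 100.46] turn(6deg) [-0.03 -0.   -0.04]
[[213. 256.]
 [227. 256.]
 [212. 186.]
 [227. 186.]]
```

View pics/w2.png

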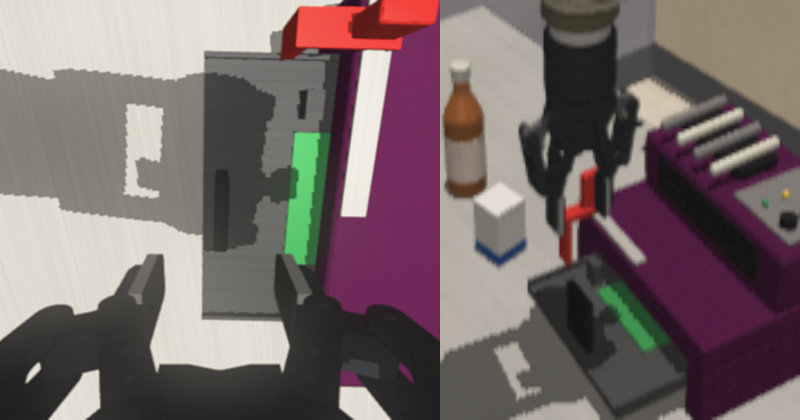

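The wrist view shows the black plate at (221,210) between the fingers, within a few mm of the model. Descend and pinch.

```bash
python3 -m inch '4 1 20 0 0 0;0 0 20 0 0 0;0 0 20 0 0 0;0 0 20 0 0 0;0 0 12 0 0 0;0 0 8 0 0 0;0 0 0 0 0 0;0 0 0 0 0 0;0 0 0 0 0 0;0 0 0 0 0 0'
python3 -m inch '0 0 0 0 0 0;0 0 0 0 0 0;0 0 0 0 0 0;0 0 0 0 0 0;0 0 0 0 0 0;0 0 0 0 0 0;0 0 0 0 0 0;0 0 0 0 0 0;0 0 0 0 0 0;0 0 0 0 0 0' 0 50
python3 go.py 461.8 6.5 48 -6.4 0
```

```text
time_s: 8.63
eef_pos: [602.9, -5.4, 51.4]
ee_rot: [0.001, 0.745, 0.667, 0.001]
force: [-0.1, -0.0, 0.5]
grip_width: 0.6
grip_force: 0.0
time_s: 9.47
eef_pos: [601.3, -5.2, 50.6]
ee_rot: [-0.001, 0.746, 0.666, -0.001]
force: [-8.1, 0.6, 6.2]
grip_width: 0.109
grip_force: 49.1
t 9.47 pos [601.31  -5.18  50.64] J [-0.2   0.67  1.45  0.    1.03 -0.09] F [-8.11  0.59  6.16] w 0.109
shift now-frame [  -4.17 -139.93    3.02] target-frame [  -3.94 -139.94    2.64] turn(6deg) [-0.03 -0.   -0.02]
```

```bash
python3 -m inch '0 -6 0 0 0 0;0 -10 0 0 0 0;0 -10 0 0 0 0;0 -10 0 0 0 0;0 -10 0 0 0 0;0 -10 0 0 0 0;0 -10 0 0 0 0;0 -10 0 0 0 0;0 -10 0 0 0 0;0 -10 0 0 0 0'
python3 -m inch '0 -10 0 0 0 0;0 -10 0 0 0 0;0 -10 0 0 0 0;0 -9 0 0 0 0;0 -6 0 0 0 0;0 -3 0 0 0 0;0 0 0 0 0 0;0 0 0 0 0 0;0 0 0 0 0 0;0 0 0 0 0 0'
python3 go.py 461.8 6.5 48 -6.4 0
```

```text
time_s: 10.3
eef_pos: [506.8, 8.1, 50.7]
ee_rot: [-0.001, 0.746, 0.666, 0.002]
force: [6.3, 20.3, 2.4]
grip_width: 0.11
grip_force: 49.3
time_s: 11.13
eef_pos: [462.6, 14.2, 50.7]
ee_rot: [0.001, 0.747, 0.665, 0.006]
force: [26.1, 32.4, -14.2]
grip_width: 0.109
grip_force: 50.8
t 11.13 pos [462.63  14.18  50.73] J [-0.23  0.42  1.89  0.01  0.82 -0.12] F [ 26.05  32.45 -14.16] w 0.109
shift now-frame [-7.74  0.03  2.68] target-frame [-7.72  0.03  2.73] turn(6deg) [ 0.09 -0.06 -0.03]
```

The tray travelled 140 mm to its end stop, which puts the unit yaw at about -8°. Let go, lift, and measure the mat.

```bash
python3 -m inch '0 2 0 0 0 0;0 0 0 0 0 0;0 0 0 0 0 0;0 0 0 0 0 0;0 0 -20 0 0 0;0 0 -30 0 0 0;0 0 -35 0 0 0;0 0 -35 0 0 0;0 0 -30 0 0 0;0 0 0 0 0 0' 0.6
python3 - <<'E'
from h import *;from rig import ctrl
for n in("top","side","wrist"):
    c=ctrl.capture(n);H=hsv(c);h,s,v=H[...,0],H[...,1],H[...,2]
    for k in blobs((h>45)&(h<85)&(s>90)&(v>40),100):
        P=ray(c,k,32)[:,:2];r=cv2.minAreaRect(P.astype(np.float32));print(n,k.mean(0).round(),np.round(r[0],1),np.round(r[1]),round(r[2],1))
    if n=="top":
        I=c["image"].astype(int)
        for k in blobs((I[...,2]>I[...,0]+5)&(v>110),60):
            x=k.mean(0)
            if 100<x[0]<260 and 150<x[1]<280:
                r=cv2.minAreaRect(ray(c,k,62)[:,:2].astype(np.float32));print("white",x.round(),np.round(r[0]),np.round(r[1]),round(r[2],1))
    cv2.imwrite(f"pics/t3{n}.png",c["image"][:,:,::-1])
E
python3 go.py 483 361 200 -5.5 0
```

```text
time_s: 11.97
eef_pos: [463.1, 10.0, 205.7]
ee_rot: [0.004, 0.746, 0.666, 0.003]
force: [-0.3, 0.3, -0.2]
grip_width: 0.601
grip_force: 0.0
top [309. 200.] [606.4  -9. ] [110.  44.] 81.5
white [135. 243.] [468. 510.] [50. 50.] 50.9
white [187. 238.] [483. 355.] [49. 50.] 84.6
white [133. 209.] [571. 521.] [49. 50.] 35.5
white [234. 189.] [635. 217.] [50. 49.] 9.3
side [292. 236.] [570.4  -2.5] [112. 110.] 82.1
wrist [394. 184.] [572.   -2.6] [111. 111.] 82.0
t 12.12 pos [460.72  10.5  199.67] J [-0.23  0.2   1.73 -0.    1.21 -0.12] F [ 0.99  0.61 -0.85] w 0.599
shift now-frame [350.79 -17.13  -0.33] target-frame [351.02 -11.42  -0.33] turn(6deg) [-0.01  0.   -0.16]
```

View pics/t3top.png

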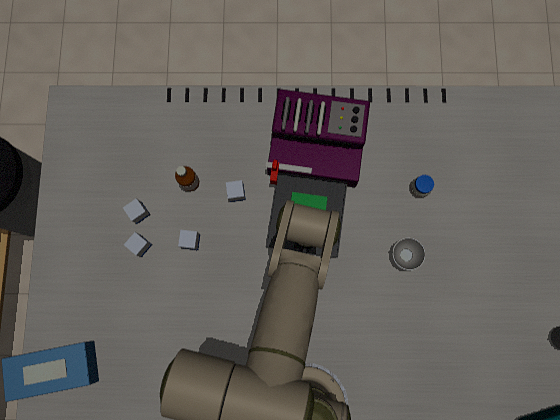

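The top view shows the tray out, with the mat at (309,200) behind the wrist and the lock at the left end (274,172). The mat centre is (571,-2.5). The pot is unmoved at (187,238). Now I go left of the pot and tilt 45° about the pinch axis.

```bash
python3 -m inch '38 -1 0 0 0 0;38 -1 0 0 0 0;38 -1 0 0 0 0;38 -1 0 0 0 0;38 -1 0 0 0 0;38 -1 0 0 0 0;38 -1 0 0 0 0;38 -1 0 0 0 0;38 -1 0 0 0 0;38 -1 0 0 0 0' 1
python3 -m inch '38 0 0 0 0 0;0 0 0 0 0 -0.15;0 0 0 0 -1 0;0 0 0 0 -1 0;0 0 0 0 -1 0;0 0 0 0 -1 0;0 0 0 0 -1 0;0 0 0 0 -1 0;0 0 0 0 -1 0;0 0 0 0 -0.5 0'
python3 go.py 483.5 361 36 -5.5 -45 g
```

```text
time_s: 12.95
eef_pos: [493.0, 390.9, 198.2]
ee_rot: [-0.0, 0.746, 0.666, -0.002]
force: [0.6, -0.1, 0.2]
grip_width: 1.002
grip_force: 0.0
time_s: 13.78
eef_pos: [497.3, 427.3, 196.7]
ee_rot: [0.259, 0.682, 0.621, -0.288]
force: [-0.3, 0.5, -1.0]
grip_width: 1.0
grip_force: 0.0
t 13.78 pos [497.28 427.27 196.66] J [ 0.72  1.1   0.44 -0.62  2.15  0.62] F [-0.3   0.53 -1.  ] w 1.0
shift now-frame [ 67.73  -6.64 179.58] target-frame [ 66.03  -7.36 180.18] turn(6deg) [-0.03  0.09  0.03]
```

```bash
python3 -m inch '0 -2 30 0 0 0;0 -2 30 0 0 0;0 -3 30 0 0 0;17 0 0 0 0 0;17 0 0 0 0 0;17 0 0 0 0 0;15 0 0 0 0 0;0 0 0 0 0 0;0 0 0 0 0 0;0 0 0 0 0 0'
python3 go.py 483.5 361 36 -5.5 -45 g
python3 - <<'E'
from h import *;from rig import ctrl
c=ctrl.capture("wrist");cv2.imwrite("pics/w4.png",c["image"][:,:,::-1])
E
```

```text
time_s: 14.62
eef_pos: [489.5, 410.2, 89.9]
ee_rot: [0.257, 0.684, 0.621, -0.284]
force: [-0.8, -1.0, 0.4]
grip_width: 1.004
grip_force: 0.0
t 14.62 pos [489.48 410.16  89.9 ] J [ 0.71  1.1   0.7  -0.55  1.91  0.78] F [-0.8  -0.97  0.45] w 1.004
shift now-frame [ 3.17 -1.17 92.12] target-frame [ 3.1  -1.24 92.12] turn(6deg) [-0.01  0.01 -0.  ]
```

View pics/w4.png

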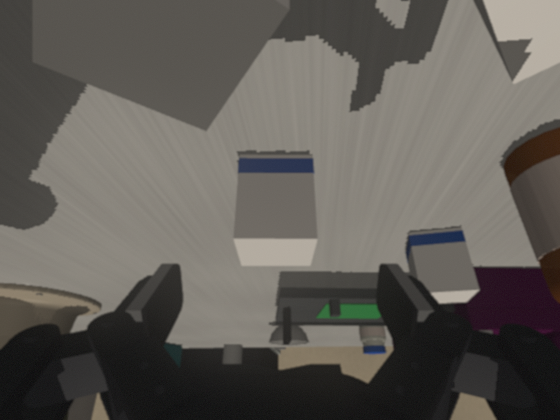

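Run:
```python
from h import *;from rig import ctrl
c=ctrl.capture("wrist");s=ctrl.sense();q=s["ee_rot"];R=Ro.from_quat([q[1],q[2],q[3],q[0]])
C=-cv2.Rodrigues(np.array(c["rvec"]))[0].T@np.array(c["tvec"]).ravel();print(C, R.inv().apply(C-s["eef_pos"]))
print(C+R.apply([0,0,92]))
```

```text
[504.88802725 561.68704285 140.45690301] [  72.4732764     0.53182829 -142.66271991]
[498.63597066 496.95889399  75.37865369]
```

The pot is centred at (276,205) between the fingers. The look-alike at top-left (150,50) is close to the camera side, so I'll steepen the tilt to 35° and grasp a bit higher.

```bash
python3 -m inch '0 0 0 0 0.85 0;0 0 0 0 0.85 0;0 0 0 0 0 0;0 0 0 0 0 0;0 0 0 0 0 0;0 0 0 0 0 0;0 0 0 0 0 0;0 0 0 0 0 0;0 0 0 0 0 0;0 0 0 0 0 0'
python3 go.py 483.5 361 42 -5.5 -35 g
```

```text
time_s: 15.55
eef_pos: [489.3, 411.0, 89.7]
ee_rot: [0.201, 0.706, 0.642, -0.222]
force: [-0.4, 0.3, -0.0]
grip_width: 1.004
grip_force: 0.0
t 15.55 pos [489.34 410.97  89.75] J [ 0.68  0.99  0.84 -0.43  1.74  0.8 ] F [-0.43  0.25 -0.01] w 1.004
shift now-frame [-14.07  -1.    86.92] target-frame [-13.81  -1.02  86.96] turn(6deg) [-0.   -0.03  0.  ]
```

```bash
python3 -m inch '-7 0 5 0 0 0;-7 -1 15 0 0 0;0 0 17 0 0 0;0 0 17 0 0 0;0 0 17 0 0 0;0 0 11 0 0 0;0 0 5 0 0 0;0 0 0 0 0 0;0 0 0 0 0 0;0 0 0 0 0 0'
python3 -m inch '0 0 0 0 0 0;0 0 0 0 0 0;0 0 0 0 0 0;0 0 0 0 0 0;0 0 0 0 0 0;0 0 0 0 0 0;0 0 0 0 0 0;0 0 0 0 0 0;0 0 0 0 0 0;0 0 0 0 0 0' 0 30
python3 go.py 483.5 361 42 -5.5 -35 g
```

```text
time_s: 16.38
eef_pos: [482.9, 350.7, 27.3]
ee_rot: [0.201, 0.707, 0.642, -0.221]
force: [-0.3, -0.9, -0.1]
grip_width: 0.997
grip_force: 0.0
time_s: 17.22
eef_pos: [482.6, 350.4, 26.9]
ee_rot: [0.201, 0.707, 0.642, -0.221]
force: [-1.3, 3.6, 5.5]
grip_width: 0.583
grip_force: 32.0
t 17.22 pos [482.62 350.37  26.89] J [ 0.62  0.95  1.1  -0.45  1.52  0.84] F [-1.32  3.59  5.46] w 0.583
shift now-frame [ 0.06 -0.14  0.5 ] target-frame [ 0.07 -0.14  0.5 ] turn(6deg) [ 0.   -0.04 -0.  ]
```

```bash
python3 -m inch '-6 0 -8 0 0 0;-11.5 0 -16.4 0 0 0;-11.5 0 -16.4 0 0 0;-11.5 0 -16.4 0 0 0;-11.5 0 -16.4 0 0 0;-18.4 0 12.9 0 0 0;-18.4 0 12.9 0 0 0;-18.4 0 12.9 0 0 0;-18.4 0 12.9 0 0 0;0 0 0 0 1 0'
python3 -m inch '0 0 0 0 1 0;0 0 0 0 1 0;0 0 0 0 1 0;0 0 0 0 1 0;0 0 0 0 1 0;0 0 0 0 1 0;0 0 0 0 1 0;0 0 0 0 1 0;0 0 0 0 1 0;0 0 0 0 1 0'
python3 -m inch '0 0 0 0 1 0;0 0 0 0 1 0;0 0 0 0 1 0;0 0 0 0 1 0;0 0 0 0 0 0;0 0 0 0 0 0;0 0 0 0 0 0;0 0 0 0 0 0;0 0 0 0 0 0;0 0 0 0 0 0'
python3 go.py 480 265 32 -5.5 55 g
```

```text
time_s: 18.05
eef_pos: [472.4, 257.6, 114.6]
ee_rot: [0.167, 0.717, 0.651, -0.187]
force: [-0.8, 0.4, -1.2]
grip_width: 0.58
grip_force: 31.4
time_s: 18.88
eef_pos: [473.9, 259.5, 117.0]
ee_rot: [-0.182, 0.713, 0.647, 0.202]
force: [-0.7, -0.0, -1.2]
grip_width: 0.579
grip_force: 31.4
time_s: 19.72
eef_pos: [473.8, 260.4, 116.8]
ee_rot: [-0.311, 0.656, 0.596, 0.343]
force: [0.9, -0.0, -1.0]
grip_width: 0.581
grip_force: 31.4
t 19.72 pos [473.76 260.41 116.78] J [-0.14  0.5   1.93  1.11  1.15 -0.77] F [ 0.93 -0.03 -0.97] w 0.581
shift now-frame [-66.68   5.68  71.69] target-frame [-66.48   5.77  71.86] turn(6deg) [-0.   -0.02  0.01]
```

```bash
python3 -m inch '-10 0 7 0 0 0;-13 0 9.1 0 0 0;-13 0 9.1 0 0 0;-13 0 9.1 0 0 0;-13 0 9.1 0 0 0;-8 0 5.6 0 0 0;-5 0 3.5 0 0 0;-2 0 1.4 0 0 0;0 0 0 0 0 0;0 0 0 0 0 0'
python3 go.py 480 265 32 -5.5 55 g
python3 - <<'E'
from h import *;from rig import ctrl
d=ctrl.capture("side");cv2.imwrite("pics/s5.png",cv2.resize(d["image"][100:300,120:386],(798,600),interpolation=cv2.INTER_CUBIC)[:,:,::-1])
E
```

```text
time_s: 20.55
eef_pos: [474.1, 260.3, 22.9]
ee_rot: [-0.311, 0.656, 0.596, 0.343]
force: [0.9, -0.1, -0.3]
grip_width: 0.583
grip_force: 31.4
t 20.55 pos [474.14 260.29  22.86] J [-0.14  0.7   1.93  1.21  1.07 -0.99] F [ 0.85 -0.12 -0.29] w 0.583
shift now-frame [10.43  5.37 18.1 ] target-frame [10.5   5.38 18.06] turn(6deg) [ 0.01 -0.03  0.01]
```

View pics/s5.png

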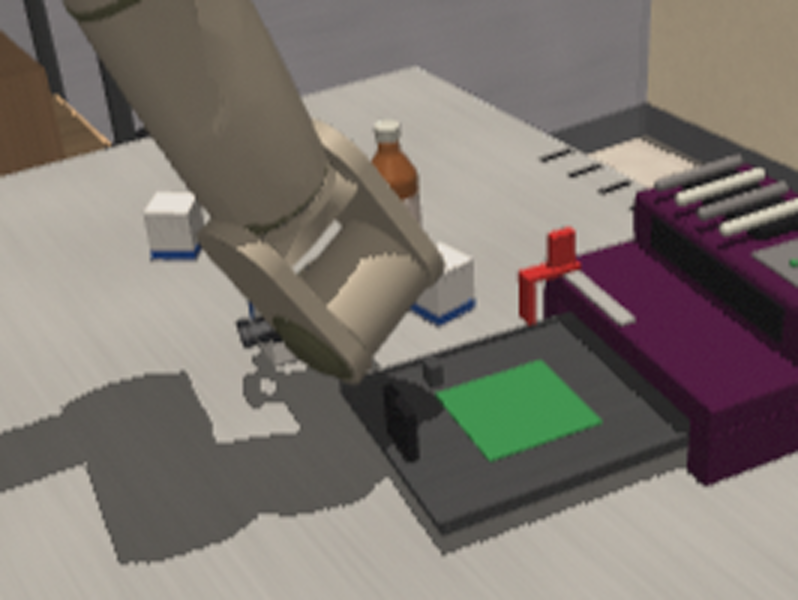

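```bash
python3 -m inch '-0.8 0 0.6 0 0 0;-0.8 0 0.6 0 0 0;-0.4 0 0.3 0 0 0;0 0 0 0 0 0;0 0 0 0 0 0;0 0 0 0 0 0;0 0 0 0 0 0;0 0 0 0 0 0;0 0 0 0 0 0;0 0 0 0 0 0'
python3 go.py 480 265 32 -5.5 55 g
```

```text
time_s: 21.43
eef_pos: [473.9, 260.3, 19.8]
ee_rot: [-0.311, 0.656, 0.596, 0.343]
force: [0.3, 0.3, -1.6]
grip_width: 0.582
grip_force: 31.4
t 21.43 pos [473.86 260.35  19.82] J [-0.14  0.71  1.93  1.21  1.07 -1.  ] F [ 0.31  0.27 -1.58] w 0.582
shift now-frame [12.91  5.66 16.34] target-frame [12.97  5.67 16.29] turn(6deg) [ 0.   -0.03 -0.  ]
```

```bash
python3 -m inch '-0.8 0 0.6 0 0 0;0 0 0 0 0 0;-0.8 0 0.6 0 0 0;0 0 0 0 0 0;0 0 0 0 0 0;0 0 0 0 0 0;0 0 0 0 0 0;0 0 0 0 0 0;0 0 0 0 0 0;0 0 0 0 0 0'
python3 go.py 480 265 32 -5.5 55 g
```

```text
time_s: 22.27
eef_pos: [474.0, 260.6, 19.3]
ee_rot: [-0.312, 0.655, 0.596, 0.344]
force: [-5.5, -5.9, 15.2]
grip_width: 0.582
grip_force: 33.1
t 22.27 pos [474.03 260.58  19.26] J [-0.14  0.71  1.93  1.22  1.07 -1.  ] F [-5.54 -5.87 15.22] w 0.582
shift now-frame [13.18  5.53 15.85] target-frame [13.29  5.52 15.76] turn(6deg) [ 0.   -0.06  0.01]
```

Contact with the table. Release, rise straight up and locate the lying pot.

```bash
python3 -m inch '0 0 0 0 0 0;0 0 0 0 0 0;0 0 0 0 0 0;0 0 0 0 0 0;6 0 -4.2 0 0 0;16 0 -11.2 0 0 0;25 0 -17.5 0 0 0;25 0 -17.5 0 0 0;25 0 -17.5 0 0 0;25 0 -17.5 0 0 0' 1
python3 -m inch '0 0 0 0 -1 0;0 0 0 0 -1 0;0 0 0 0 -1 0;0 0 0 0 -1 0;0 0 0 0 -1 0;0 0 0 0 -1 0;0 0 0 0 -1 0;0 0 0 0 -1 0;0 0 0 0 -1 0;0 0 0 0 0 0'
python3 - <<'E'
from h import *;from rig import ctrl
d=ctrl.capture("top");c=ctrl.capture("wrist")
cv2.imwrite("pics/s6.png",np.hstack([cv2.resize(d["image"][170:290,150:270],(380,380)),cv2.resize(c["image"],(420,380))])[:,:,::-1])
for n,e in(("top",d),("wrist",c)):
  H=hsv(e);I=e["image"].astype(int)
  for k in blobs((I[...,2]>I[...,0]+(5 if n=="top" else -3))&(H[...,2]>110),60):
    r=cv2.minAreaRect(ray(e,k,50)[:,:2].astype(np.float32));print(n,k.mean(0).round(),np.round(r[0]),np.round(r[1]),round(r[2],1))
E
python3 go.py 474 235 32 -5.5 -45 g
```

```text
time_s: 23.1
eef_pos: [473.4, 260.0, 168.5]
ee_rot: [-0.311, 0.656, 0.596, 0.343]
force: [0.3, -0.8, -0.3]
grip_width: 0.998
grip_force: 0.0
time_s: 23.93
eef_pos: [473.6, 261.7, 167.5]
ee_rot: [-0.005, 0.739, 0.673, 0.007]
force: [0.1, 1.1, -0.0]
grip_width: 1.001
grip_force: 0.0
top [ 63. 364.] [107. 705.] [114. 145.] 11.5
top [135. 244.] [469. 514.] [50. 50.] 50.4
top [133. 209.] [573. 525.] [50. 50.] 36.0
top [234. 189.] [639. 219.] [50. 50.] 8.6
top [425. 183.] [ 659. -363.] [50. 52.] 0.2
wrist [485. 240.] [642. 214.] [52. 52.] 8.9
t 24.03 pos [473.36 260.53 166.68] J [0.28 0.4  1.55 0.02 1.18 0.36] F [ 0.58 -0.16  0.16] w 1.0
shift now-frame [-42.18   3.13 147.18] target-frame [ 77.31   3.08 132.16] turn(6deg) [-0.   -7.72  0.01]
```

View pics/s6.png

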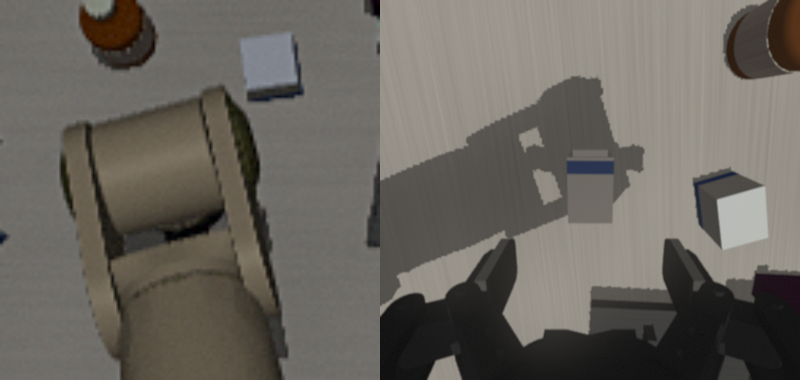

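The wrist panel shows the pot lying on its side, blue band (mouth) to the left (+y), at panel (590,190); it is well placed. I'll cast its corners onto the 50 mm plane.

Run:
```python
from h import *;from rig import ctrl
c=ctrl.capture("wrist");H=hsv(c)
w=H[160:260,235:330];b=blobs((w[...,0]>100)&(w[...,0]<130)&(w[...,1]>90),20);b=max(b,key=len)+[235,160]
r=cv2.minAreaRect(ray(c,b,50)[:,:2].astype(np.float32));print("band",b.min(0),b.max(0),np.round(r[0],1),np.round(r[1]),r[2])
print(ray(c,[[249.5,175],[311,175],[249.5,245],[311,245]],50).round(1))
```

```text
band [250 178] [310 190] [476.4 278.1] [10. 48.] 84.49261474609375
[[452.9 287.8  50. ]
 [501.7 283.1  50. ]
 [445.8 228.5  50. ]
 [497.4 223.5  50. ]]
```

```bash
python3 -m inch '0 0 0 0 -1 0;0 0 0 0 -1 0;0 0 0 0 -1 0;0 0 0 0 -1 0;0 0 0 0 -1 0;0 0 0 0 -1 0;0 0 0 0 -1 0;0 0 0 0 -0.7 0;0 0 0 0 0 0;0 0 0 0 0 0'
python3 go.py 475 262 30 -5.5 -45 g
```

```text
time_s: 24.92
eef_pos: [473.7, 259.4, 165.9]
ee_rot: [0.256, 0.684, 0.621, -0.283]
force: [0.3, 0.3, -0.2]
grip_width: 1.0
grip_force: 0.0
t 24.92 pos [473.72 259.4  165.89] J [ 0.55  0.73  1.21 -0.6   1.71  0.72] F [ 0.3   0.34 -0.23] w 1.0
shift now-frame [ 97.73   1.42 113.41] target-frame [ 98.01   1.03 113.17] turn(6deg) [-0.02 -0.02  0.01]
```

```bash
python3 -m inch '20 0 0 0 0 0;28 0 0 0 0 0;28 0 0 0 0 0;22 1 0 0 0 0;0 0 20 0 0 0;0 0 24 0 0 0;0 0 24 0 0 0;0 0 24 0 0 0;0 0 14 0 0 0;0 0 7 0 0 0'
python3 -m inch '0 0 0 0 0 0;0 0 0 0 0 0;0 0 0 0 0 0;0 0 0 0 0 0;0 0 0 0 0 0;0 0 0 0 0 0;0 0 0 0 0 0;0 0 0 0 0 0;0 0 0 0 0 0;0 0 0 0 0 0' 0 30
python3 go.py 475 262 30 -5.5 -45 g
```

```text
time_s: 25.75
eef_pos: [473.7, 247.1, 17.2]
ee_rot: [0.256, 0.685, 0.62, -0.283]
force: [-0.4, 0.5, 0.8]
grip_width: 1.002
grip_force: 0.0
time_s: 26.58
eef_pos: [474.4, 250.0, 18.7]
ee_rot: [0.258, 0.684, 0.621, -0.282]
force: [0.1, 1.8, 5.9]
grip_width: 0.584
grip_force: 31.7
t 26.58 pos [474.37 249.97  18.65] J [ 0.54  0.91  1.3  -0.61  1.48  0.87] F [0.05 1.79 5.94] w 0.584
shift now-frame [ 0.48 -0.53  2.47] target-frame [ 0.48 -0.53  2.47] turn(6deg) [ 0.02 -0.01 -0.01]
```

```bash
python3 -m inch '-8 0 -8 0 0 0;-14 0 -14 0 0 0;-20 0 -20 0 0 0;-20 0 -20 0 0 0;-20 0 -20 0 0 0;-14 0 -14 0 0 0;0 0 0 0 1 0;0 0 0 0 1 0;0 0 0 0 1 0;0 0 0 0 1 0'
python3 -m inch '0 0 0 0 1 0;0 0 0 0 1 0;0 0 0 0 1 0;0 0 0 0 1 0;0 0 0 0 1 0;0 0 0 0 1 0;0 0 0 0 1 0;0 0 0 0 1 0;0 0 0 0 1 0;0 0 0 0 1 0'
python3 -m inch '0 0 0 0 1 0;0 0 0 0 0 0;0 0 0 0 0 0;0 0 0 0 0 0;0 0 0 0 0 0;0 0 0 0 0 0;0 0 0 0 0 0;0 0 0 0 0 0;0 0 0 0 0 0;0 0 0 0 0 0'
python3 go.py 570 -8 155 -8 45 g
```

```text
time_s: 27.42
eef_pos: [473.8, 250.0, 154.4]
ee_rot: [0.121, 0.728, 0.662, -0.132]
force: [-0.5, -0.4, -1.7]
grip_width: 0.581
grip_force: 31.2
time_s: 28.25
eef_pos: [474.1, 249.3, 154.7]
ee_rot: [-0.225, 0.697, 0.634, 0.25]
force: [-0.5, -0.0, -1.8]
grip_width: 0.579
grip_force: 31.3
time_s: 29.08
eef_pos: [473.8, 249.4, 153.3]
ee_rot: [-0.257, 0.684, 0.621, 0.283]
force: [0.4, 0.2, -0.8]
grip_width: 0.585
grip_force: 31.4
t 29.08 pos [473.76 249.38 153.31] J [-0.1   0.37  1.87  0.9   1.12 -0.51] F [ 0.37  0.16 -0.8 ] w 0.585
shift now-frame [-173.49  121.07 -156.79] target-frame [-169.56  131.13 -152.95] turn(6deg) [-0.29  0.    0.29]
```

```bash
python3 -m inch '0 0 0 -0.29 0 0.29;-19 14.5 -17 0 0 0;-19 14.5 -17 0 0 0;-19 14.5 -17 0 0 0;-19 14.5 -17 0 0 0;-19 14.5 -17 0 0 0;-19 14.5 -17 0 0 0;-19 14.5 -17 0 0 0;-19 14.5 -17 0 0 0;-18 15 -17 0 0 0'
python3 -m inch '0 0 0 0 0 0;0 0 0 0 0 0;0 0 0 0 0 0;0 0 0 0 0 0;0 0 0 0 0 0;0 0 0 0 0 0;0 0 0 0 0 0;0 0 0 0 0 0;0 0 0 0 0 0;0 0 0 0 0 0'
python3 go.py 570 -8 75 -8 45 g
```

```text
time_s: 29.92
eef_pos: [572.1, 3.4, 141.0]
ee_rot: [-0.251, 0.697, 0.606, 0.289]
force: [0.3, 0.2, -1.7]
grip_width: 0.579
grip_force: 31.8
time_s: 30.75
eef_pos: [571.8, 5.0, 141.3]
ee_rot: [-0.251, 0.697, 0.606, 0.289]
force: [0.9, -0.4, -1.1]
grip_width: 0.583
grip_force: 32.1
t 30.75 pos [571.79   4.97 141.33] J [-0.51  0.59  1.54  0.73  1.41 -0.64] F [ 0.88 -0.43 -1.07] w 0.583
shift now-frame [-56.16   0.03  56.65] target-frame [-56.16   0.03  56.64] turn(6deg) [-0.  0.  0.]
```

```bash
python3 -m inch '-7 0 7 0 0 0;-9 0 9 0 0 0;-9 0 9 0 0 0;-9 0 9 0 0 0;-8 0 8 0 0 0;-7 0 7 0 0 0;-4 0 4 0 0 0;-2 0 2 0 0 0;0 0 0 0 0 0;0 0 0 0 0 0'
python3 go.py 570 -8 70 -8 45 g
python3 - <<'E'
from h import *;from rig import ctrl
d=ctrl.capture("side");c=ctrl.capture("wrist")
cv2.imwrite("pics/s7.png",np.hstack([cv2.resize(d["image"][150:290,220:360],(380,380)),cv2.resize(c["image"],(420,380))])[:,:,::-1])
E
```

```text
time_s: 31.58
eef_pos: [572.0, 4.8, 63.8]
ee_rot: [-0.251, 0.697, 0.606, 0.289]
force: [0.4, 0.0, -0.1]
grip_width: 0.583
grip_force: 32.0
t 31.58 pos [572.01   4.82  63.76] J [-0.51  0.71  1.57  0.75  1.3  -0.75] F [ 0.37  0.02 -0.1 ] w 0.583
shift now-frame [-4.76 -0.21  5.41] target-frame [-4.76 -0.21  5.41] turn(6deg) [0.   0.   0.01]
```

View pics/s7.png

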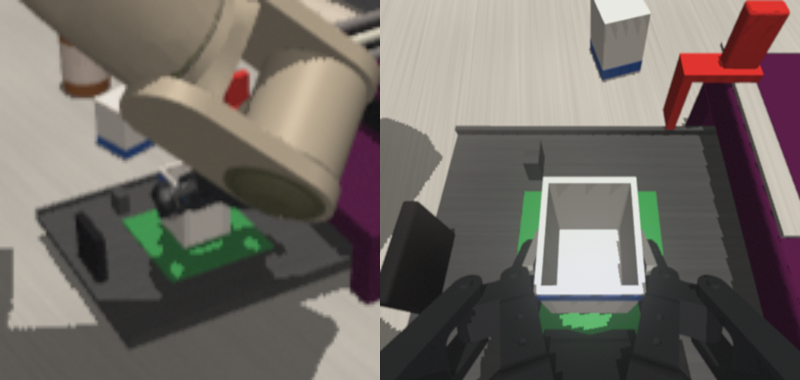

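The wrist panel shows the pot mouth-up at (590,240), centred on the mat and held between the fingers. I lower it gently until contact.

```bash
python3 -m inch '-1 0 1 0 0 0;-1 0 1 0 0 0;-1 0 1 0 0 0;-0.7 0 0.7 0 0 0;0 0 0 0 0 0;0 0 0 0 0 0;0 0 0 0 0 0;0 0 0 0 0 0;0 0 0 0 0 0;0 0 0 0 0 0'
python3 go.py 570 -8 70 -8 45 g
```

```text
time_s: 32.52
eef_pos: [571.8, 4.9, 58.3]
ee_rot: [-0.251, 0.697, 0.606, 0.289]
force: [-0.1, -0.6, -1.1]
grip_width: 0.583
grip_force: 32.0
t 32.52 pos [571.84   4.88  58.3 ] J [-0.51  0.72  1.57  0.75  1.29 -0.76] F [-0.09 -0.62 -1.14] w 0.583
shift now-frame [-0.93 -0.02  1.53] target-frame [-0.93 -0.02  1.53] turn(6deg) [-0.  0.  0.]
```

```bash
python3 -m inch '-0.7 0 0.7 0 0 0;0 0 0 0 0 0;-0.7 0 0.7 0 0 0;0 0 0 0 0 0;0 0 0 0 0 0;0 0 0 0 0 0;0 0 0 0 0 0;0 0 0 0 0 0;0 0 0 0 0 0;0 0 0 0 0 0'
```

```text
time_s: 33.35
eef_pos: [572.2, 4.8, 57.1]
ee_rot: [-0.251, 0.697, 0.606, 0.289]
force: [-1.2, -1.1, 6.0]
grip_width: 0.581
grip_force: 32.5
```

```bash
python3 -m inch '0 0 0 0 0 0;0 0 0 0 0 0;0 0 0 0 0 0;0 0 0 0 0 0;2 0 -2 0 0 0;6 0 -8 0 0 0;10 0 -14 0 0 0;14 0 -18 0 0 0;14 0 -18 0 0 0;14 0 -18 0 0 0' 1
python3 -m inch '14 0 -16 0 0 0;10 0 -10 0 0 0;0 0 0 0 0 0;0 0 0 0 0 0;0 0 0 0 0 0;0 0 0 0 0 0;0 0 0 0 0 0;0 0 0 0 0 0;0 0 0 0 0 0;0 0 0 0 0 0'
python3 - <<'E'
from h import *;from rig import ctrl
d=ctrl.capture("side");c=ctrl.capture("wrist")
cv2.imwrite("pics/s8.png",np.hstack([cv2.resize(d["image"][150:290,220:360],(380,380)),cv2.resize(c["image"],(420,380))])[:,:,::-1])
H=hsv(c);g=(H[...,0]>45)&(H[...,0]<85)&(H[...,1]>90);k=np.vstack(blobs(g,50));r=cv2.minAreaRect(ray(c,k,32)[:,:2].astype(np.float32));print("mat",r)
print("expected rim px (panel)",proj(c,[[571+a,-2.5+b,94] for a,b in((-25,-25),(25,-25),(25,25),(-25,25))])*[.75,.905]+[380,0])
E
```

```text
time_s: 34.18
eef_pos: [569.9, -7.9, 155.7]
ee_rot: [-0.251, 0.697, 0.606, 0.289]
force: [0.5, 1.0, -0.7]
grip_width: 1.001
grip_force: 0.0
time_s: 35.02
eef_pos: [569.8, -9.0, 189.0]
ee_rot: [-0.251, 0.697, 0.606, 0.289]
force: [-0.4, -0.4, -0.1]
grip_width: 0.998
grip_force: 0.0
mat ((573.2968139648438, 1.6703834533691406), (101.92235565185547, 110.38336181640625), 81.96363830566406)
expected rim px (panel) [[565.95352256 309.17053322]
 [618.75244169 299.59489899]
 [609.33986311 238.81434301]
 [561.3115855  246.7001244 ]]
```

View pics/s8.png

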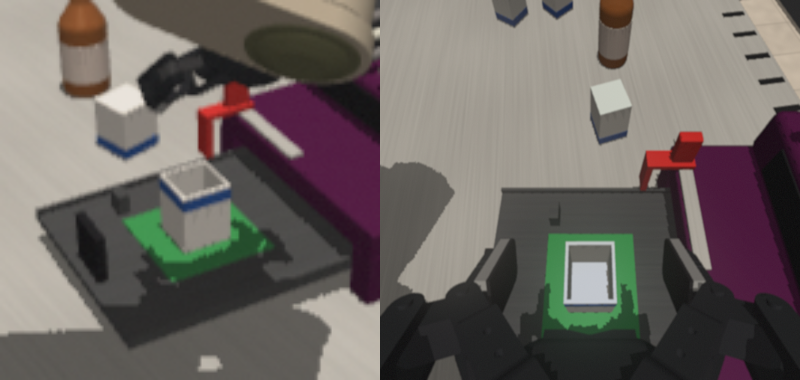

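The pot stands upright and free on the mat (side panel (197,205), wrist panel (590,275)), where I expected it. The lock is open and the tray is out. Handing in.

```bash
python3 -c "
from rig import ctrl
print(ctrl.finish_job())"
```

```text
the job is handed in; nothing more can be done
None
```

The lock is at its open end, the tray is fully out, and the pot stands mouth-up on the green mat with the gripper clear; I handed the job in at about 35 s of the 67 s allowed, and no verdict came back.

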